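# Fetch the kitchen timer from between the jars

### The job

The kitchen timer is boxed in between the pepper mill and the spice jar in the wooden caddy. First stand both the mill and the jar upright on the blue tray, then, while both stand there, take the timer out and set it upright in the middle of the round green mat; last, put the mill and the jar back upright in the caddy, each in the same pocket it came from. Do not tip any of them over, and leave the orange mug and the food tin where they are.

Things in the scene. Friction and masses are not known exactly. Their poses are not given: they have to be found in the camera images.
- rack: Fixed dark wooden caddy, base 96x220x20 mm. Origin: underside centre, on the worktop; y along its length, z up. Two round flat pockets, 72 wide, 10 deep (floor 10 above the worktop), at y = +70 and -70, for mill and jar; between them a flat (20 above the worktop) where the timer starts. Rails along both long sides: inner faces at x = +-40, 8 thick, tops 78 above the worktop; short ends open.
- mill: Pepper mill of brown wood, round: body 58 mm across up to 122 mm, then a ball-shaped head 50 mm across from 123 to 159 mm (widest at about 140), small metal nut on top, 170 mm tall in all; the head does not turn; it may lean 1 to 2 degrees as it stands. Origin: centre of its underside; z up. Starts upright in one end pocket of the caddy (either one) and must return to it.
- spice: Spice jar: round glass jar with a dark green flat cap (the top 20 mm) and a label; 46 mm across, 106 mm tall. Origin: centre of its underside; z up. Starts upright in the other end pocket and must return to it.
- timer: Kitchen timer: cream-white round drum 65 mm across and 34 mm high, with a grip bar 8 x 34 mm standing 12 mm above it (46 mm in all); nothing on it turns. Origin: centre of its underside; z up. Its neighbours stand too close for fingers and the rails bar a grasp across them; along the caddy its sides can be gripped once the neighbours are gone.
- tray: Shallow blue metal tray, fixed to the worktop: 120 x 200 mm outside, floor 4 mm above the worktop, rim 12 mm high and 4 mm thick. Origin: centre of the underside; z up, y along its long side. Mill and jar both fit side by side along y.
- mat: Round green mat, fixed to the worktop, 100 mm across, 6 mm thick. Origin: centre of the underside; z up.
- mug: Orange mug, loose bystander, 101 mm tall, about 81 mm across plus a handle; stands at the back of the work. Origin: its underside. Leave it alone.
- tin: Upright food tin with a brown label, loose bystander, 75 mm across, 110 mm tall; stands at the back of the work. Origin: centre of its underside. Leave it alone.
There are look-alikes about, which are no part of the job. Of the things shaped like the timer, the cream one is meant.

How it is judged:
By the outcome, as a careful person would: the job done as asked, in the order asked, and still so for the second after the job is handed in, with the robot touching nothing.
It also fails if it takes over 128 s, if anything falls off the work surface, if the arm or the gripper's body presses on something with over 40 N, if the wrist force passes 120 N, or if a joint passes its speed limit or range.

### The arm

A 6-joint arm with a two-finger parallel gripper is mounted at the origin on a cart in front of the work surface, level with it; the furniture and walls round the work are solid. World frame = base frame: x ahead of the robot, y to its left, z up, the work surface at z = 0. Lengths are in m, angles in rad, forces in N, time in s.
With the tool pointing down it reaches from about 0.425 to 0.95 m from the base axis. Payload 3.5 kg.
Tool frame: the origin (TCP) lies between the finger pads; the fingertips stand 19 mm ahead of it and the grasp point (between the pads) is the TCP; z points along the fingers, y is the line along which they close (so a half turn about z gives the same grasp; the last joint's range is limited). The gripper opens to 85 mm and grips with 20 to 120 N. Pads are 22 mm wide; open, the fingers measure 114 mm over their backs; the gripper's body (76 mm by 85 mm) begins 54 mm behind the grasp point. The pads swing forward as they close: fully open they stand 13 mm farther back than shut.
Start: joints at [-1.376, 0.286, 1.577, -0, 1.279, -0.15], TCP at [0.228, -0.635, 0.25] pointing down, gripper open.
Joint ranges: [-2.77, 2.77], [-0.9, 2.22], [0.21, 2.48], [-1.53, 4.67], [0.24, 2.81], [-2.84, 2.84]. Speed limits (rad/s): [2.79, 2.79, 3.14, 3.14, 3.14, 3.14].

### API

Orientations are given as a unit quaternion [x, y, z, w].
In Python, from plant import get_state, cams, ctrl gives the robot as it stands. The module is installed in compiled form; this text tells all that it offers.
- The arm moves only by the tool jog_arm, never from a script. Its argument "deltas" is text: rows parted by semicolons, each of 6 numbers parted by spaces: the shift along the world's x, y, z normalised to -1 to 1, where 1 is 0.02 m, then the turn, a rotation vector about the world's x, y, z normalised to -1 to 1, where 1 is 0.1 rad. In form: x y z ax ay az; .... A call has 1 to 20 rows; each row shifts and turns the commanded pose from where the row before left it; what a row does not reach is not made up. A row lasts 1/8 s, in which the tool goes at most 62.5 mm and 10.7 degrees, less where a joint would pass 70% of its speed; a pose out of reach is approached as far as the arm can. A call with a number of a shift or a turn outside -1 to 1 is refused whole. A call with a gripper value outside its range is refused whole. "gripper" is the opening, from 0 (shut) to 1 (fully open), set as the call begins (left out, the last holds). The fingers move at their own pace and stop on an object; "squeeze" is the grip in N (left out, the last holds). Time passes only in rows, so rows that do not move let the fingers close. It gives the time, the measured TCP pose, the force, the opening and the grip force at its end, in the units of the state.
- get_state(): the state, without advancing time (a new reading comes with each control period).
- cams.read_camera(name): name is "scene" or "side" or "wrist"; returns a dict with "color" (420x560x3 uint8, blue, green, red), "vfov" (degrees; the focal length in pixels is half the picture's height over the tangent of half this angle, whatever the lens; pixels are square), "cx", "cy" (the principal point, pixels), "rvec" (rotation vector, rad) and "tvec" (3), from world to camera coordinates, as OpenCV has them. Camera axes: x right, y down, z forward; pixel columns grow to the right and rows downward; lengths in m; the calibration is good to about 2 mm. A picture is of the moment at which its call begins. There is no depth.
- ctrl.sign_off(): hands the job in; it is judged then, once.
The state is a dict: "time": time; "qpos": joint angles; "dq": joint speeds; "joint_efforts": joint torques, N m; "eef_pos": TCP position; "tcp_rot": TCP orientation; "contact_force": force on the tool from outside, world axes, zero at the start; "wrist_torque": the same for the moment, N m; "opening": opening from 0.0 (shut) to 1.0 (fully open); "finger_force": force on a finger pad.
Only numpy, scipy, OpenCV 4.12 (cv2) and the standard library are available. Lean on these libraries where they do the work, as an engineer would, in place of code of your own. Each camera call takes 0.05 s, during which the arm holds its last target. There are 200 camera calls.

## Working session

There is one attempt and no reset: what is moved stays moved. The work goes in short steps, Python scripts to look and compute and a tool call to move; the robot and the scene stay as the last step left them, time stands still between calls to the robot, and variables do not carry over. Pictures are saved under pics/ and viewed, at most 14 in all, crops included, and the job is handed in when it is done.

Besides the shell and the picture viewer there is one more tool, called after "Emit:" as name(argument=value, ...) on one line, values as JSON. jog_arm: Moves the arm, as the interface text tells. Its arguments: {"type":"object","properties":{"deltas":{"type":"string"},"gripper":{"type":"number"},"squeeze":{"type":"number"}},"required":["deltas"]}

```bash
mkdir -p pics; cat > h.py <<'E'
import numpy as np, cv2
from plant import get_state, cams, ctrl
def shot(n,f=None):
    c=cams.read_camera(n)
    if f: cv2.imwrite('pics/'+f,c['color'])
    return c
def KRt(c):
    h=c['color'].shape[0]; f=h/2/np.tan(np.radians(c['vfov'])/2)
    K=np.array([[f,0,c['cx']],[0,f,c['cy']],[0,0,1]]);R=cv2.Rodrigues(np.array(c['rvec'],float))[0]
    return K,R,np.array(c['tvec'],float).ravel()
def ray(c,u,v,z):
    K,R,t=KRt(c); o=-R.T@t; d=R.T@np.linalg.inv(K)@[u,v,1]
    return (o+d*(z-o[2])/d[2]).round(4)
def proj(c,p):
    K,R,t=KRt(c); q=K@(R@np.array(p)+t); return (q[:2]/q[2]).round(1)
E
python3 - <<'E'
from h import *
for n in ['scene','side','wrist']:
    c=shot(n,n+'0.png');K,R,t=KRt(c);print(n,c['vfov'],(-R.T@t).round(3),R[2].round(2))
print(get_state())
E
```

```text
scene 42.90875984283616 [ 0.876 -0.579  1.172] [-0.24  0.44 -0.87]
side 55.88778656251141 [ 0.287 -0.796  0.772] [ 0.24  0.72 -0.65]
wrist 66.56782005728047 [ 0.306 -0.607  0.373] [-0.3  -0.11 -0.95]
{'time': 0.15, 'qpos': array([-1.37597274e+00,  2.87016387e-01,  1.57783895e+00,  8.60098692e-06,
        1.27861003e+00, -1.50036980e-01]), 'dq': array([ 0.00167862, -0.00240043, -0.00623038,  0.00165441,  0.00158823,
       -0.00221987]), 'joint_efforts': array([ 8.65792917e-04, -4.06601214e+01, -2.93141359e+01, -1.22451215e-04,
        3.97303607e-03, -1.79468498e-05]), 'eef_pos': array([ 0.22810696, -0.63478226,  0.24922971]), 'tcp_rot': array([ 9.85170477e-01,  1.71575799e-01, -1.68502917e-05, -9.36211993e-04]), 'contact_force': array([-0.09903882, -0.27766211, -0.39523558]), 'wrist_torque': array([ 0.01028519,  0.02063757, -0.01216271]), 'finger_force': 0.0, 'opening': 1.0048600489682327}
```

View pics/scene0.png

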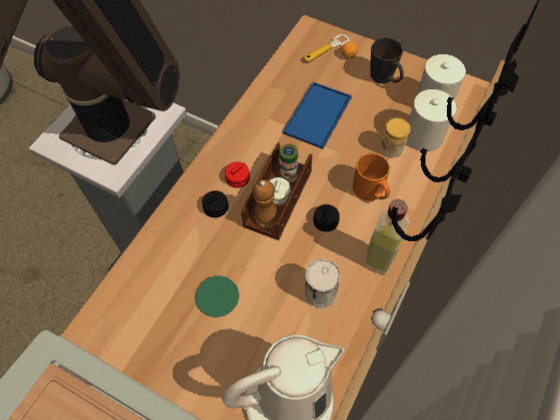

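View pics/side0.png

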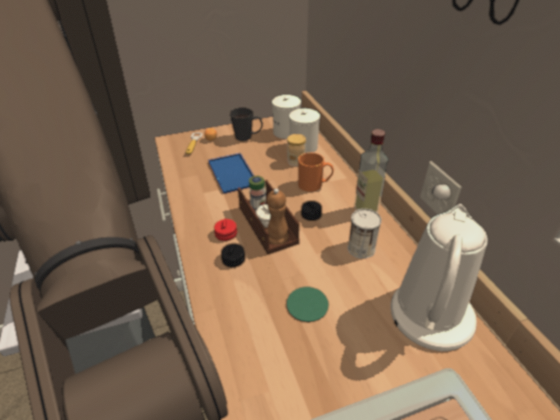

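Scene: mill near (264,200), timer (279,190), jar (288,157), tray (318,115), mat (217,296), mug (370,178); red/black look-alikes. I'll measure by masks and crop the caddy.

```bash
cat > m.py <<'E'
from h import *
S=shot('scene');D=shot('side')
def blob(c,lo,hi,roi):
    m=cv2.inRange(cv2.cvtColor(c['color'],cv2.COLOR_BGR2HSV),lo,hi); k=np.zeros_like(m);x0,y0,x1,y1=roi;k[y0:y1,x0:x1]=m[y0:y1,x0:x1]
    cs=cv2.findContours(k,0,2)[0]; return max(cs,key=cv2.contourArea)
def world(c,b,z): return np.array([ray(c,*p[0],z) for p in b])
for n,c,r1,r2 in [('S',S,(270,70,370,160),(180,260,260,330)),('D',D,(195,140,265,200),(270,280,340,330))]:
    b=world(c,blob(c,(95,90,30),(125,255,255),r1),.012); print(n,'tray',cv2.minAreaRect((b[:,:2]*1000).astype(np.float32)))
    b=world(c,blob(c,(60,80,20),(95,255,255),r2),.006); print(n,'mat',cv2.minAreaRect((b[:,:2]*1000).astype(np.float32)))
def crop(c,x0,y0,x1,y1,k,f): cv2.imwrite('pics/'+f,cv2.resize(c['color'][y0:y1,x0:x1],None,fx=k,fy=k,interpolation=cv2.INTER_CUBIC))
a=cv2.resize(S['color'][130:250,225:325],None,fx=4,fy=4,interpolation=2);b=cv2.resize(D['color'][155:275,215:315],None,fx=4,fy=4,interpolation=2)
cv2.imwrite('pics/caddy.png',np.hstack([a,b]))
E
python3 m.py
```

```text
S tray ((494.30450439453125, 304.7019348144531), (118.92938995361328, 202.598388671875), 2.389132261276245)
S mat ((527.38232421875, -276.2705993652344), (94.25565338134766, 94.87300109863281), 30.963586807250977)
D tray ((487.5836181640625, 299.7944641113281), (113.02774047851562, 195.08712768554688), 2.4329447746276855)
D mat ((523.7968139648438, -279.2843933105469), (88.85016632080078, 89.70664978027344), 16.624454498291016)
```

View pics/caddy.png

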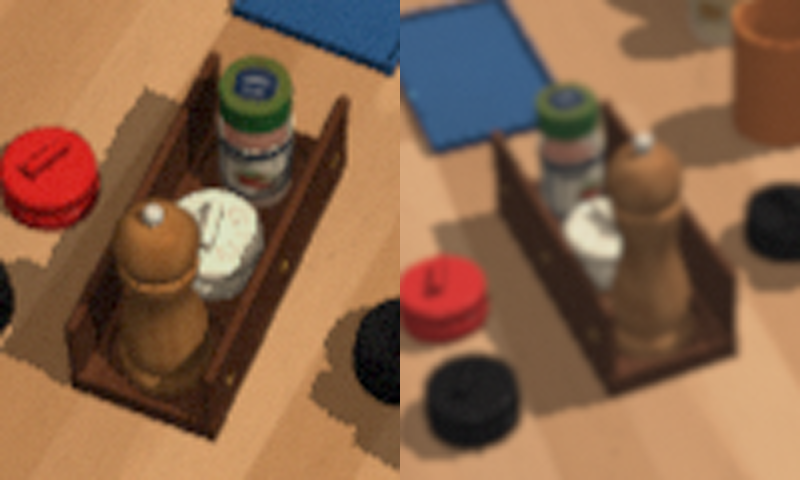

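View pics/wrist0.png

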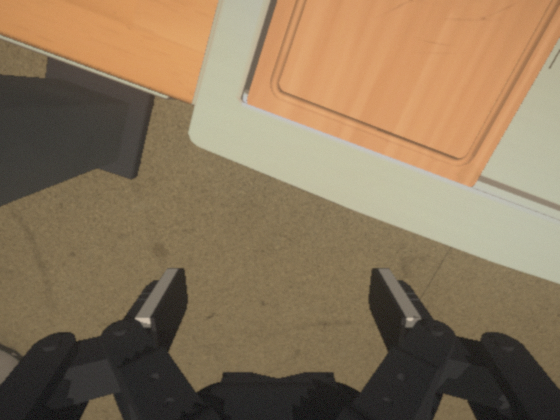

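Crop: left (scene, offset 225,130, ×4) shows mill nut (153,213), jar cap (256,80), caddy end corners (72,383),(213,438); right (side, offset 215,155) shows nut (243,140), cap (168,97), corners (212,392),(335,352). The mill is at the −y end, the jar at the +y end.

```bash
cat > a.py <<'E'
from h import *
S=shot('scene');D=shot('side')
def s(x,y,z): return ray(S,225+x/4,130+y/4,z)
def d(x,y,z): return ray(D,215+x/4,155+y/4,z)
print('nut',s(153,213,.168),d(243,140,.168))
print('cap',s(256,80,.106),d(168,97,.106))
print('c1',s(72,383,0),d(212,392,0),'c2',s(213,438,0),d(335,352,0))
print('railtops L', s(217,54,.078),d(97,135,.078),'near',s(68,325,.078),'R far',s(345,98,.078))
print('timer bar',s(212,220,.046))
for n,c,q in [('mug',S,(370,165)),('tin',S,(322,268))]: print(n,ray(c,*q,.1))
print('bottle',ray(S,382,262,0),'kettle',ray(S,297,365,.2),'glassjar',ray(S,397,130,.08), 'black',ray(S,326,217,.03), 'red',ray(S,237,173,.03))
E
python3 a.py
```

```text
nut [ 0.5285 -0.0471  0.168 ] [ 0.5311 -0.0418  0.168 ]
cap [0.5152 0.0991 0.106 ] [0.522  0.1025 0.106 ]
c1 [ 0.4874 -0.0899  0.    ] [ 0.4898 -0.0879  0.    ] c2 [ 0.5825 -0.0818  0.    ] [ 0.5809 -0.081   0.    ]
railtops L [0.4745 0.1231 0.078 ] [0.4699 0.1132 0.078 ] near [ 0.4917 -0.0905  0.078 ] R far [0.5612 0.131  0.078 ]
timer bar [0.5211 0.0304 0.046 ]
mug [0.7067 0.1561 0.1   ]
tin [ 0.7241 -0.1397  0.1   ]
bottle [ 0.829  -0.0173  0.    ] kettle [ 0.7822 -0.3701  0.2   ] glassjar [0.7207 0.3017 0.08  ] black [0.6631 0.0138 0.03  ] red [0.4064 0.0213 0.03  ]
```

Emit:
jog_arm(deltas="0.47 1 0.3 0 0 -0.08;0.47 1 0.3 0 0 -0.08;0.47 1 0.3 0 0 -0.08;0.47 1 0.3 0 0 -0.08;0.47 1 0.3 0 0 -0.08;0.47 1 0.3 0 0 -0.08;0.47 1 0.3 0 0 -0.08;0.47 1 0.3 0 0 -0.08;0.47 1 0.3 0 0 -0.08;0.47 1 0.3 0 0 -0.08;0.47 1 0.3 0 0 -0.08;0.47 1 0.3 0 0 -0.08;0.47 1 0.3 0 0 -0.08;0.47 1 0.3 0 0 -0.08;0.47 1 0 0 0 -0.08;0.47 1 0 0 0 -0.08;0.47 1 0 0 0 -0.08;0.47 1 0 0 0 -0.08;0.47 1 0 0 0 -0.08;0.47 1 0 0 0 -0.08", gripper=1)

```text
time: 2.85
eef_pos: [0.4164, -0.2339, 0.3345]
tcp_rot: [0.996, 0.092, 0.0, 0.0]
contact_force: [-0.3, 0.3, 0.4]
opening: 1.002
finger_force: 0.0
```

Emit:
jog_arm(deltas="0.45 1 0 0 0 -0.08;0.45 1 0 0 0 -0.08;0.45 1 0 0 0 -0.08;0.45 1 0 0 0 -0.08;0.45 1 0 0 0 -0.08;0.45 1 0 0 0 -0.08;0.45 1 0 0 0 -0.08;0.45 1 0 0 0 -0.08;0.45 1 0 0 0 -0.08;0.45 1 0 0 0 -0.08;0.45 1 0 0 0 -0.08;0.45 1 0 0 0 -0.09;0 0 0 0 0 0;0 0 0 0 0 0")

```text
time: 4.6
eef_pos: [0.5238, 0.0047, 0.3344]
tcp_rot: [0.999, 0.044, -0.0, 0.0]
contact_force: [0.4, 0.3, -0.6]
opening: 0.999
finger_force: 0.0
```

```bash
python3 - <<'E'
from h import *
shot('wrist','w1.png');s=get_state();print(s['time'],s['eef_pos'],s['tcp_rot'],s['qpos'],s['contact_force'])
E
```

```text
4.65 [0.52381637 0.00444223 0.33436926] [ 9.99045265e-01  4.36866779e-02 -7.65374501e-05  1.62958633e-04] [-1.85191167e-01 -1.06102690e-01  1.84507961e+00 -3.57184320e-04
  1.40269087e+00  1.29826376e+00] [-0.06114177  0.01873325 -0.07699598]
```

View pics/w1.png

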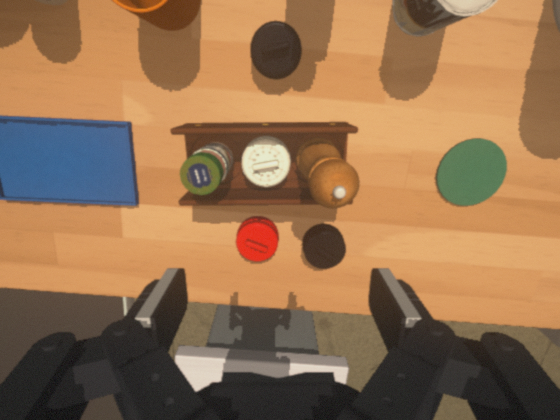

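Wrist view: tray at left (65,160), jar cap (203,174), timer (266,162), mill nut (340,193), mat (472,172), far rail top (172..356,127); jar and mill stand clear.

```bash
cat > b.py <<'E'
from h import *
W=shot('wrist');I=W['color'];H=cv2.cvtColor(I,cv2.COLOR_BGR2HSV)
def blob(lo,hi,roi):
    m=cv2.inRange(H,lo,hi); k=np.zeros_like(m);x0,y0,x1,y1=roi;k[y0:y1,x0:x1]=m[y0:y1,x0:x1]
    return max(cv2.findContours(k,0,2)[0],key=cv2.contourArea)
def rect(b,z): return cv2.minAreaRect(np.array([ray(W,*p[0],z)[:2]*1000 for p in b],np.float32))
def circ(b,z): return cv2.fitEllipse(np.array([ray(W,*p[0],z)[:2]*1000 for p in b],np.float32))
print('mat',circ(blob((60,80,20),(95,255,255),(420,120,540,220)),.006))
print('cap',circ(blob((35,60,20),(95,255,255),(160,130,250,210)),.112))
print('timer',circ(blob((10,0,150),(40,110,255),(235,125,300,195)),.05))
print('nut',rect(blob((0,0,150),(180,70,255),(325,180,355,205)),.177))
b=blob((100,120,30),(125,255,255),(0,90,160,230)); P=np.array([ray(W,*p[0],.012) for p in b])
print('tray',P[:,:2].min(0),P[:,:2].max(0),[ray(W,*q,.012) for q in ((132,120),(137,205))])
print('rails',[ray(W,*q,.078) for q in ((172,129),(356,124),(181,202),(350,206))])
print('timerbar',[ray(W,*q,.066) for q in ((252,170),(281,164))])
E
python3 b.py
```

```text
Traceback (most recent call last):
  File "b.py", line 8, in <module>
    print('mat',circ(blob((60,80,20),(95,255,255),(420,120,540,220)),.006))
                     ~~~~^^^^^^^^^^^^^^^^^^^^^^^^^^^^^^^^^^^^^^^^^^^
  File "b.py", line 5, in blob
    return max(cv2.findContours(k,0,2)[0],key=cv2.contourArea)
ValueError: max() iterable argument is empty
```

```bash
sed -i 's/(60,80,20),(95,255,255),(420/(50,60,20),(95,255,255),(420/' b.py; sed -i '3i print([list(map(int,H[y,x])) for x,y in ((472,172),(216,165),(266,150),(340,193),(65,160))])' b.py; python3 b.py
```

```text
[[58, 75, 123], [39, 108, 97], [32, 34, 232], [20, 51, 228], [106, 150, 148]]
mat ((527.305419921875, -274.8043518066406), (94.18511962890625, 94.38115692138672), 148.63763427734375)
cap ((478.6913146972656, 128.54254150390625), (72.92967987060547, 153.70567321777344), 45.38776779174805)
timer ((523.6233520507812, 20.535568237304688), (59.18458557128906, 63.061851501464844), 3.0264151096343994)
nut ((528.8065185546875, -51.0494384765625), (9.50760269165039, 10.174661636352539), 4.969289779663086)
tray [0.4314 0.2119] [0.546 0.399] [array([0.5592, 0.2052, 0.012 ]), array([0.4374, 0.205 , 0.012 ])]
rails [array([0.56  , 0.1309, 0.078 ]), array([ 0.5843, -0.081 ,  0.078 ]), array([0.4713, 0.1213, 0.078 ]), array([ 0.4846, -0.0901,  0.078 ])]
timerbar [array([0.517 , 0.0361, 0.066 ]), array([0.5277, 0.0007, 0.066 ])]
```

Emit:
jog_arm(deltas="0.1 -0.9 0 0 0 0;0.1 -0.9 0 0 0 0;0.06 -0.97 0 0 0 0;0 0 -1 0 0 0;0 0 -1 0 0 0;0 0 -1 0 0 0;0 0 0 0 0 0;0 0 0 0 0 0")

```text
time: 5.75
eef_pos: [0.5296, -0.0503, 0.2745]
tcp_rot: [0.999, 0.044, 0.0, 0.0]
contact_force: [0.2, 0.9, -0.2]
opening: 1.002
finger_force: 0.0
```

```bash
python3 - <<'E'
from h import *
W=shot('wrist','w2.png');s=get_state();print(s['eef_pos'])
print(proj(W,s['eef_pos']),proj(W,(.529,-.051,.178)),proj(W,(.529,-.051,.15)))
m=cv2.inRange(cv2.cvtColor(W['color'],cv2.COLOR_BGR2HSV),(0,0,150),(180,70,255))
n,_,st,ce=cv2.connectedComponentsWithStats(m)
for i in range(1,n):
    if 15<st[i,4]<1200: print(st[i],ce[i].round(1),ray(W,*ce[i],.177))
E
```

```text
[ 0.52983484 -0.05048519  0.2751579 ]
[277.9 291.5] [278.6 216.4] [278.5 204.3]
[152 156  15  13  58] [159.1 160.5] [0.5627 0.0357 0.177 ]
[128 159  35  18  62] [145.8 163.6] [0.5597 0.0451 0.177 ]
[118 185   7  15  37] [121.1 191.7] [0.5374 0.0637 0.177 ]
[273 209  14  15 161] [279.3 215.9] [ 0.5291 -0.0515  0.177 ]
[144 317   6   7  39] [146.5 320.2] [0.4267 0.0503 0.177 ]
[406 317  15   7  50] [410.8 319.2] [ 0.4475 -0.1686  0.177 ]
[194 386   7   5  29] [196.8 388. ] [0.3563 0.008  0.177 ]
[115 402   4  18  41] [116.3 411.5] [0.3205 0.0829 0.177 ]
```

View pics/w2.png

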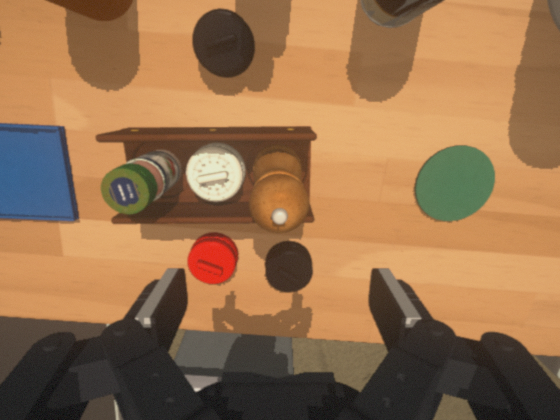

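Nut at (279,216) → (0.529, −0.0515), aligned. Descend and grip the head.

Emit:
jog_arm(deltas="-0.03 -0.05 -1 0 0 0;0 0 -1 0 0 0;0 0 -1 0 0 0;0 0 -1 0 0 0;0 0 -1 0 0 0;0 0 -0.7 0 0 0;0 0 -0.5 0 0 0;0 0 0 0 0 0;0 0 0 0 0 0")

```text
time: 6.92
eef_pos: [0.5293, -0.0518, 0.151]
tcp_rot: [0.999, 0.044, 0.001, 0.0]
contact_force: [0.5, -0.6, 0.1]
opening: 0.996
finger_force: 0.0
```

Emit:
jog_arm(deltas="0 0 0 0 0 0;0 0 0 0 0 0;0 0 0 0 0 0;0 0 0 0 0 0;0 0 0 0 0 0;0 0 0 0 0 0;0 0 0 0 0 0;0 0 0 0 0 0", gripper=0.2, squeeze=45)

```text
time: 7.92
eef_pos: [0.5295, -0.0518, 0.1513]
tcp_rot: [0.999, 0.044, 0.001, 0.0]
contact_force: [-0.0, 1.3, 5.2]
opening: 0.546
finger_force: 46.2
```

Emit:
jog_arm(deltas="0 0 0 0 0 0;0 0 0 0 0 0;0 0 0 0 0 0;0 0 0 0 0 0;0 0 -0.3 0 0 0;0 0 0 0 0 0", gripper=0.8)

```text
time: 8.68
eef_pos: [0.5282, -0.0515, 0.1435]
tcp_rot: [0.999, 0.044, -0.001, -0.0]
contact_force: [0.3, 0.7, 1.0]
opening: 0.801
finger_force: 0.0
```

Emit:
jog_arm(deltas="0 0 0 0 0 0;0 0 0 0 0 0;0 0 0 0 0 0;0 0 0 0 0 0;0 0 0 0 0 0;0 0 0 0 0 0", gripper=0.2)

```text
time: 9.43
eef_pos: [0.529, -0.0517, 0.1446]
tcp_rot: [0.999, 0.044, 0.0, 0.0]
contact_force: [0.9, 0.3, 1.7]
opening: 0.547
finger_force: 46.4
```

Emit:
jog_arm(deltas="0 0 0.3 0 0 0;0 0 0.6 0 0 0;0 0 1 0 0 0;0 0 1 0 0 0;0 0 1 0 0 0;0 0 1 0 0 0;0 0 1 0 0 0;0 0.2 0.8 0 0 0;-0.05 0.4 0.4 0 0 0;-0.1 0.7 0 0 0 0;-0.1 1 0 0 0 0;-0.1 1 0 0 0 0;-0.1 1 0 0 0 0;-0.1 1 0 0 0 0;-0.1 1 0 0 0 0;-0.1 1 0 0 0 0;-0.1 1 0 0 0 0;-0.1 1 0 0 0 0;-0.1 1 0 0 0 0;-0.1 1 0 0 0 0")

```text
time: 11.92
eef_pos: [0.5046, 0.1762, 0.2851]
tcp_rot: [0.999, 0.044, -0.001, -0.0]
contact_force: [0.6, -0.5, -1.7]
opening: 0.549
finger_force: 46.4
```

Emit:
jog_arm(deltas="-0.1 1 0 0 0 0;-0.1 1 0 0 0 0;-0.1 1 0 0 0 0;-0.1 1 0 0 0 0;-0.1 1 0 0 0 0;-0.1 1 0 0 0 0;-0.1 1 0 0 0 0;-0.1 0.9 0 0 0 0;0 0.4 0 0 0 0;0 0 0 0 0 0;0 0 0 0 0 0")

```text
time: 13.3
eef_pos: [0.4899, 0.3399, 0.2862]
tcp_rot: [0.999, 0.044, -0.0, 0.0]
contact_force: [-1.1, 0.4, -0.6]
opening: 0.548
finger_force: 46.4
```

```bash
python3 - <<'E'
from h import *
W=shot('wrist');S=shot('scene');s=get_state();print(s['time'],s['eef_pos'],s['qpos'],s['contact_force'])
D=shot('side')
a=cv2.resize(S['color'][20:180,225:385],None,fx=2.5,fy=2.5,interpolation=2)
b=W['color'][:400,:]
b=cv2.resize(b,(400,400*400//560))
b=np.vstack([b,np.zeros((400-b.shape[0],400,3),np.uint8)])
cv2.imwrite('pics/t1.png',np.hstack([a,b]))
E
```

```text
13.4 [0.48993687 0.33979415 0.28633768] [ 4.36405998e-01  8.82590946e-02  1.73861919e+00 -1.86208683e-04
  1.31478663e+00  1.92026830e+00] [ 0.92137948  0.32756475 -0.59562311]
```

View pics/t1.png

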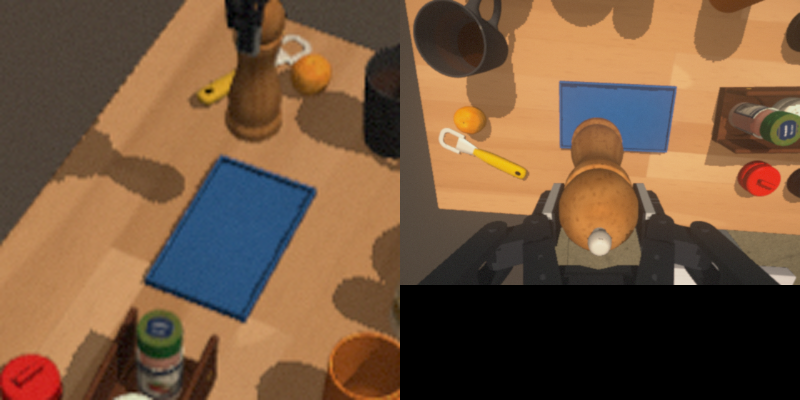

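The mill hangs upright in the gripper (no tilt); the whole tray is visible in the wrist view with corners ≈ (224,115),(385,121),(374,212).

```bash
python3 - <<'E'
from h import *
W=shot('wrist')
print([ray(W,*q,.012) for q in ((224,115),(385,121),(374,212),(222,207))])
E
```

```text
[array([0.5459, 0.4096, 0.012 ]), array([0.5559, 0.2159, 0.012 ]), array([0.4394, 0.2077, 0.012 ]), array([0.4288, 0.4084, 0.012 ])]
```

Emit:
jog_arm(deltas="0.05 0.4 -0.5 0 0 0;0 0.4 -1 0 0 0;0 0 -1 0 0 0;0 0 -1 0 0 0;0 0 -1 0 0 0;0 0 -1 0 0 0;0 0 -1 0 0 0;0 0 -0.5 0 0 0;0 0 0 0 0 0;0 0 0 0 0 0")

```text
time: 14.75
eef_pos: [0.4914, 0.3566, 0.1473]
tcp_rot: [0.999, 0.044, 0.001, -0.0]
contact_force: [-0.3, 0.8, -0.8]
opening: 0.546
finger_force: 46.4
```

Emit:
jog_arm(deltas="0 0 -0.2 0 0 0;0 0 -0.15 0 0 0;0 0 -0.1 0 0 0;0 0 0 0 0 0")

```text
time: 15.25
eef_pos: [0.4914, 0.3566, 0.1386]
tcp_rot: [0.999, 0.044, 0.001, -0.0]
contact_force: [-1.6, -0.7, 4.1]
opening: 0.548
finger_force: 46.7
```

Emit:
jog_arm(deltas="0 0 0 0 0 0;0 0 0 0 0 0;0 0 0 0 0 0;0 0 0.5 0 0 0;0 0 1 0 0 0;0 0 1 0 0 0;0 0 1 0 0 0;0.1 -0.5 1 0 0 0;0.1 -1 1 0 0 0;0.1 -1 0.5 0 0 0;0.1 -1 0 0 0 0;0.1 -1 0 0 0 0;0.1 -1 0 0 0 0;0.1 -1 0 0 0 0;0.1 -1 0 0 0 0;0.1 -1 0 0 0 0;0.1 -1 0 0 0 0;0.1 -1 0 0 0 0;0.1 -1 0 0 0 0;0 0 0 0 0 0", gripper=1)

```text
time: 17.75
eef_pos: [0.515, 0.125, 0.2574]
tcp_rot: [0.999, 0.043, 0.0, -0.0]
contact_force: [-0.2, -0.6, 0.7]
opening: 1.003
finger_force: 0.0
```

```bash
python3 - <<'E'
from h import *
W=shot('wrist','w3.png');S=shot('scene');s=get_state();print(s['time'],s['eef_pos'],s['contact_force'])
a=cv2.resize(S['color'][20:180,225:385],None,fx=2.5,fy=2.5,interpolation=2)
cv2.imwrite('pics/t2.png',np.hstack([a,W['color'][:400,:400]]))
E
```

```text
17.85 [0.51479629 0.12624737 0.25735047] [ 0.18552793 -0.16607419 -0.72034915]
```

View pics/t2.png

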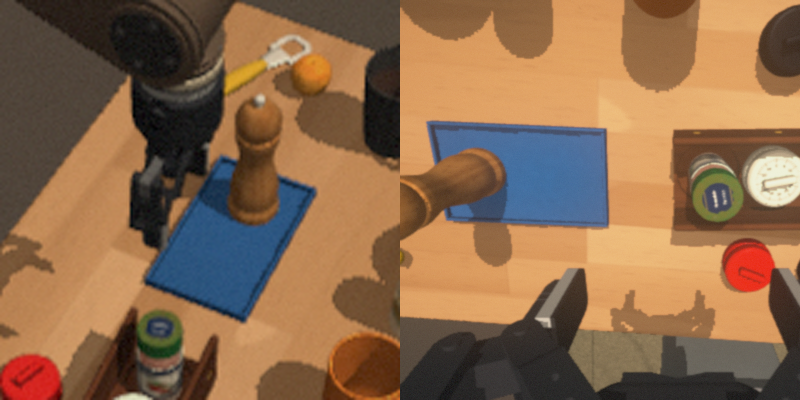

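Mill stands on the tray's far part; jar cap at wrist px ≈ (317,196).

```bash
python3 - <<'E'
from h import *
W=cams.read_camera('wrist');H=cv2.cvtColor(W['color'],cv2.COLOR_BGR2HSV)
m=cv2.inRange(H,(30,100,20),(80,255,160));m[:,:285]=0;m[:,350:]=0;m[:160]=0;m[230:]=0
c=max(cv2.findContours(m,0,2)[0],key=cv2.contourArea)
(x,y),r=cv2.minEnclosingCircle(c);print(x,y,r,cv2.boundingRect(c))
print(ray(W,x,y,.116),ray(W,x,y,.106),ray(W,317,194,.116))
E
```

```text
318.7839050292969 194.5677947998047 26.72651481628418 (294, 169, 51, 53)
[0.5204 0.0912 0.116 ] [0.5175 0.0896 0.106 ] [0.5208 0.0928 0.116 ]
```

Emit:
jog_arm(deltas="0.1 -0.85 -0.3 0 0 0;0.1 -0.9 -0.6 0 0 0;0 0 -1 0 0 0;0 0 -1 0 0 0;0 0 -1 0 0 0;0 0 -1 0 0 0;0 0 -1 0 0 0;0 0 -1 0 0 0;0 0 -0.7 0 0 0;0 0 -0.35 0 0 0;0 0 0 0 0 0;0 0 0 0 0 0")

```text
time: 19.4
eef_pos: [0.5194, 0.0913, 0.0991]
tcp_rot: [0.999, 0.044, 0.001, 0.0]
contact_force: [0.0, 0.1, 0.2]
opening: 1.004
finger_force: 0.0
```

Emit:
jog_arm(deltas="0 0 0 0 0 0;0 0 0 0 0 0;0 0 0 0 0 0;0 0 0 0 0 0;0 0 0 0 0 0;0 0 0 0 0 0;0 0 0 0 0 0;0 0 0 0 0 0", gripper=0.2)

```text
time: 20.4
eef_pos: [0.5193, 0.0913, 0.099]
tcp_rot: [0.999, 0.044, 0.001, 0.0]
contact_force: [-0.7, -0.3, 6.2]
opening: 0.516
finger_force: 46.0
```

Emit:
jog_arm(deltas="0 0 0.4 0 0 0;0 0 0.8 0 0 0;0 0 1 0 0 0;0 0 1 0 0 0;0 0 1 0 0 0;-0.1 0.4 0.7 0 0 0;-0.15 0.8 0 0 0 0;-0.15 1 0 0 0 0;-0.15 1 0 0 0 0;-0.15 1 0 0 0 0;-0.15 1 0 0 0 0;-0.15 1 0 0 0 0;-0.15 1 0 0 0 0;-0.1 0.8 0 0 0 0;0 0.5 0 0 0 0;0 0 0 0 0 0;0 0 -1 0 0 0;0 0 -1 0 0 0;0 0 -1 0 0 0;0 0 0 0 0 0")

```text
time: 22.9
eef_pos: [0.4926, 0.2604, 0.1344]
tcp_rot: [0.999, 0.043, -0.002, 0.001]
contact_force: [0.6, 0.1, -1.1]
opening: 0.519
finger_force: 46.0
```

Emit:
jog_arm(deltas="0.1 -0.5 -0.8 0 0 0;0 0 -0.6 0 0 0;0 0 -0.3 0 0 0;0 0 -0.2 0 0 0;0 0 -0.15 0 0 0;0 0 0 0 0 0")

```text
time: 23.65
eef_pos: [0.4958, 0.2515, 0.0953]
tcp_rot: [0.999, 0.044, 0.0, -0.0]
contact_force: [-0.4, -0.9, -0.4]
opening: 0.516
finger_force: 46.0
```

Emit:
jog_arm(deltas="0 0 -0.08 0 0 0;0 0 -0.06 0 0 0;0 0 0 0 0 0")

```text
time: 24.02
eef_pos: [0.4961, 0.2514, 0.093]
tcp_rot: [0.999, 0.044, 0.0, -0.0]
contact_force: [0.1, -0.3, 0.5]
opening: 0.515
finger_force: 46.2
```

Emit:
jog_arm(deltas="0 0 -0.06 0 0 0;0 0 0 0 0 0")

```text
time: 24.28
eef_pos: [0.4964, 0.2515, 0.093]
tcp_rot: [0.999, 0.044, 0.0, -0.0]
contact_force: [-1.7, -1.1, 6.4]
opening: 0.515
finger_force: 46.8
```

Emit:
jog_arm(deltas="0 0 0 0 0 0;0 0 0 0 0 0;0 0 0 0 0 0;0 0 0.4 0 0 0;0 0 1 0 0 0;0 0 1 0 0 0;0 0 1 0 0 0;0 0 1 0 0 0;0.1 -0.5 1 0 0 0;0.12 -1 0.5 0 0 0;0.12 -1 0.5 0 0 0;0.12 -1 0 0 0 0;0.12 -1 0 0 0 0;0.12 -1 0 0 0 0;0.12 -1 0 0 0 0;0.12 -1 0 0 0 0;0.12 -1 0 0 0 0;0.12 -1 0 0 0 0;0.12 -1 0 0 0 0;0 0 0 0 0 0", gripper=1)

```text
time: 26.78
eef_pos: [0.5215, 0.0394, 0.2191]
tcp_rot: [0.999, 0.042, -0.0, 0.0]
contact_force: [-0.2, 0.7, 0.2]
opening: 0.999
finger_force: 0.0
```

```bash
python3 - <<'E'
from h import *
W=shot('wrist');S=shot('scene');s=get_state();print(s['time'],s['eef_pos'],s['contact_force'])
a=cv2.resize(S['color'][40:240,225:385],None,fx=2,fy=2,interpolation=2)
cv2.imwrite('pics/t3.png',np.hstack([a,W['color'][:400,60:500]]))
H=cv2.cvtColor(W['color'],cv2.COLOR_BGR2HSV)
m=cv2.inRange(H,(10,0,150),(45,75,255));n,_,st,ce=cv2.connectedComponentsWithStats(m)
for i in range(1,n):
    if st[i,4]>800: print(st[i],ce[i],ray(W,*ce[i],.052))
E
```

```text
26.875 [0.52143129 0.04087869 0.21912659] [0.29875042 0.51844722 0.51687439]
[ 265  156   66   63 3230] [297.55696594 186.42755418] [0.5256 0.0212 0.052 ]
```

View pics/t3.png

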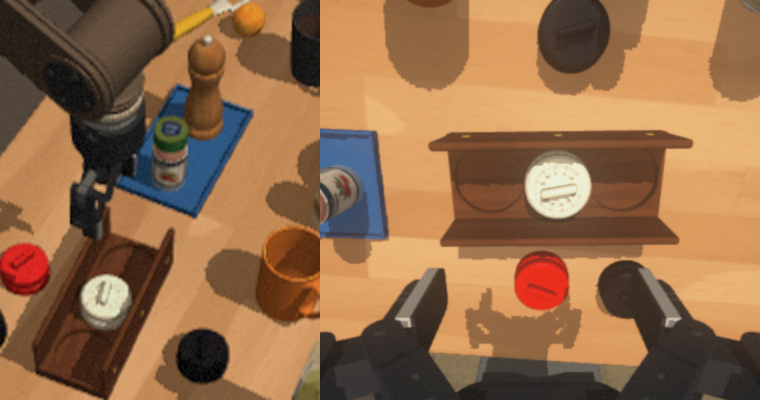

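Both stand on the tray; timer alone in the caddy at wrist px (298,186) → (0.525, 0.021). Grip it along the caddy.

Emit:
jog_arm(deltas="0.17 -1 -0.5 0 0 0;0 0 -1 0 0 0;0 0 -1 0 0 0;0 0 -1 0 0 0;0 0 -1 0 0 0;0 0 -1 0 0 0;0 0 -1 0 0 0;0 0 -1 0 0 0;0 0 0 0 0 0;0 0 0 0 0 0")

```text
time: 28.12
eef_pos: [0.5256, 0.0217, 0.07]
tcp_rot: [0.999, 0.044, 0.0, 0.0]
contact_force: [0.2, 0.1, -0.5]
opening: 1.001
finger_force: 0.0
```

Emit:
jog_arm(deltas="0 0 -0.5 0 0 0;0 0 -0.4 0 0 0;0 0 -0.3 0 0 0;0 0 0 0 0 0;0 0 0 0 0 0")

```text
time: 28.75
eef_pos: [0.5253, 0.0213, 0.0454]
tcp_rot: [0.999, 0.044, 0.0, 0.0]
contact_force: [-0.8, 0.7, -0.5]
opening: 1.002
finger_force: 0.0
```

Emit:
jog_arm(deltas="0 0 -0.1 0 0 0;0 0 0 0 0 0;0 0 0 0 0 0;0 0 0 0 0 0;0 0 0 0 0 0;0 0 0 0 0 0", gripper=0.3)

```text
time: 29.5
eef_pos: [0.5256, 0.0212, 0.0442]
tcp_rot: [0.999, 0.044, 0.0, 0.0]
contact_force: [-1.5, -0.6, 4.7]
opening: 0.715
finger_force: 48.0
```

Emit:
jog_arm(deltas="0 0 0.4 0 0 0;0 0 1 0 0 0;0 0 1 0 0 0;0 0 1 0 0 0;0 -0.4 0.6 0 0 0;0 -0.8 0 0 0 0;0 -1 0 0 0 0;0 -1 0 0 0 0;0 -1 0 0 0 0;0 -1 0 0 0 0;0 -1 0 0 0 0;0 -1 0 0 0 0;0 -1 0 0 0 0;0 -1 0 0 0 0;0 -1 0 0 0 0;0.1 -1 0 0 0 0;0 -1 0 0 0 0;0 -1 0 0 0 0;0 -0.8 0 0 0 0;0 -0.4 0 0 0 0")

```text
time: 32.0
eef_pos: [0.5271, -0.2678, 0.1233]
tcp_rot: [0.999, 0.043, 0.0, -0.0]
contact_force: [-0.4, 0.7, -1.0]
opening: 0.71
finger_force: 49.1
```

```bash
python3 - <<'E'
from h import *
W=shot('wrist');S=shot('scene');D=shot('side');s=get_state();print(s['time'],s['eef_pos'],s['opening'])
H=cv2.cvtColor(W['color'],cv2.COLOR_BGR2HSV)
m=cv2.inRange(H,(48,55,20),(95,255,255));c=max(cv2.findContours(m,0,2)[0],key=cv2.contourArea)
print(cv2.boundingRect(c)); h=cv2.convexHull(c)
print(cv2.fitEllipse(np.array([ray(W,*p[0],.006)[:2]*1000 for p in h],np.float32)))
cv2.imwrite('pics/t4.png',np.hstack([W['color'],cv2.resize(S['color'][180:380,150:270],None,fx=2,fy=2)[:420]] if False else [W['color']]))
E
```

```text
32.15 [ 0.52709787 -0.26673529  0.1232328 ] 0.7101153319528017
(228, 146, 122, 95)
((527.4532470703125, -276.13531494140625), (96.64014434814453, 96.97950744628906), 80.08242797851562)
```

View pics/t4.png

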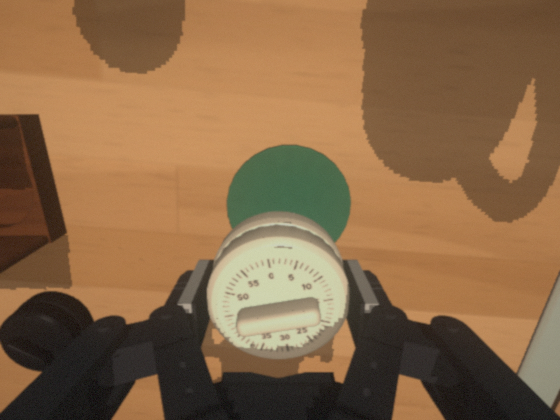

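Timer level in grip, mat centred near px (289,192) → (0.527, −0.276); lower onto it.

Emit:
jog_arm(deltas="0 -0.46 -0.4 0 0 0;0 0 -1 0 0 0;0 0 -1 0 0 0;0 0 -1 0 0 0;0 0 -0.6 0 0 0;0 0 -0.3 0 0 0;0 0 -0.15 0 0 0;0 0 0 0 0 0")

```text
time: 33.15
eef_pos: [0.5275, -0.2761, 0.0348]
tcp_rot: [0.999, 0.044, 0.0, 0.0]
contact_force: [-0.2, -0.1, -1.0]
opening: 0.711
finger_force: 49.1
```

Emit:
jog_arm(deltas="0 0 -0.1 0 0 0;0 0 -0.08 0 0 0;0 0 -0.07 0 0 0;0 0 0 0 0 0")

```text
time: 33.65
eef_pos: [0.5274, -0.276, 0.0303]
tcp_rot: [0.999, 0.044, -0.0, -0.0]
contact_force: [-1.9, 1.6, 4.6]
opening: 0.718
finger_force: 49.8
```

Emit:
jog_arm(deltas="0 0 0 0 0 0;0 0 0 0 0 0;0 0 0 0 0 0;0 0 0.3 0 0 0;0 0 0.6 0 0 0;0 0 1 0 0 0;0 0 1 0 0 0;0 0 1 0 0 0;0 0 1 0 0 0;0 0 1 0 0 0;0 0 1 0 0 0;0 0.5 1 0 0 0;0 1 0.5 0 0 0;0 1 0 0 0 0;0 1 0 0 0 0;0 1 0 0 0 0", gripper=1)

```text
time: 35.65
eef_pos: [0.5266, -0.1838, 0.1962]
tcp_rot: [0.999, 0.044, -0.001, -0.001]
contact_force: [0.6, 0.3, 0.2]
opening: 0.998
finger_force: 0.0
```

```bash
python3 - <<'E'
from h import *
W=shot('wrist');S=shot('scene');s=get_state();print(s['time'],s['eef_pos'])
H=cv2.cvtColor(W['color'],cv2.COLOR_BGR2HSV)
def comp(lo,hi,z):
    n,_,st,ce=cv2.connectedComponentsWithStats(cv2.inRange(H,lo,hi))
    for i in range(1,n):
        if st[i,4]>700: print(st[i],ray(W,*ce[i],z))
comp((10,0,150),(45,75,255),.04)
a=cv2.resize(S['color'][220:360,150:350],None,fx=2,fy=2);b=W['color'][:280,200:560]
cv2.imwrite('pics/t5.png',np.hstack([a,b]))
print(S['color'].shape)
E
```

```text
35.75 [ 0.52676102 -0.18325487  0.19641755]
[ 340  161   71   70 3670] [ 0.5309 -0.2732  0.04  ]
[ 533  294   27   89 1289] [ 0.3821 -0.4928  0.04  ]
(420, 560, 3)
```

View pics/t5.png

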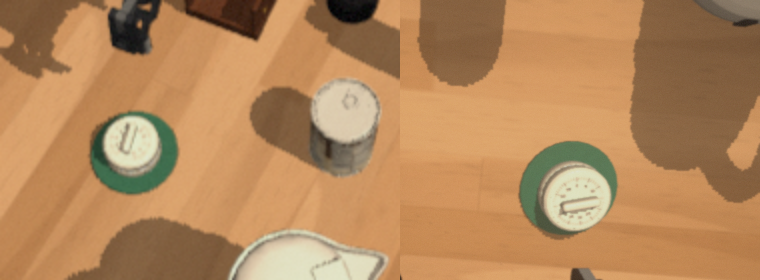

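Timer stands upright on the mat, near its centre. Quick check from the scene camera, then continue to the jar.

```bash
python3 - <<'E'
from h import *
for n,roi in (('wrist',(320,120,440,250)),('scene',(190,270,250,325)),('side',(280,270,335,325))):
    W=shot(n);H=cv2.cvtColor(W['color'],cv2.COLOR_BGR2HSV);x0,y0,x1,y1=roi
    for lo,hi,z in (((10,0,130),(45,90,255),.039),((48,50,20),(95,255,255),.006)):
        m=cv2.inRange(H,lo,hi);k=0*m;k[y0:y1,x0:x1]=m[y0:y1,x0:x1];c=cv2.convexHull(max(cv2.findContours(k,0,2)[0],key=cv2.contourArea))
        e=cv2.fitEllipse(np.array([ray(W,*p[0],z)[:2]*1000 for p in c],np.float32));print(n,z,np.round(e[0],1),np.round(e[1],1))
E
```

```text
wrist 0.039 [ 529.7 -272.9] [62.4 71.2]
wrist 0.006 [ 527.5 -275.5] [96.  96.3]
scene 0.039 [ 532.  -279.3] [62.3 72.2]
scene 0.006 [ 528.4 -276.6] [96.5 97.3]
side 0.039 [ 527.  -289.2] [71.5 86.8]
side 0.006 [ 524.1 -279.2] [93.5 93.7]
```

Emit:
jog_arm(deltas="0 0.5 0.2 0 0 0;-0.08 1 0 0 0 0;-0.08 1 0 0 0 0;-0.08 1 0 0 0 0;-0.08 1 0 0 0 0;-0.08 1 0 0 0 0;-0.08 1 0 0 0 0;-0.08 1 0 0 0 0;-0.08 1 0 0 0 0;-0.08 1 0 0 0 0;-0.08 1 0 0 0 0;-0.08 1 0 0 0 0;-0.08 1 0 0 0 0;-0.08 1 0 0 0 0;-0.08 1 0 0 0 0;-0.08 1 0 0 0 0;-0.08 1 0 0 0 0;-0.08 1 0 0 0 0;-0.08 1 0 0 0 0;-0.08 1 0 0 0 0")

```text
time: 38.4
eef_pos: [0.4964, 0.2054, 0.2013]
tcp_rot: [0.999, 0.044, -0.0, 0.0]
contact_force: [-0.3, -0.4, 0.4]
opening: 0.997
finger_force: 0.0
```

Emit:
jog_arm(deltas="0 1 0 0 0 0;0 0.7 0 0 0 0;0 0.4 0 0 0 0;0 0 0 0 0 0;0 0 0 0 0 0")

```text
time: 39.02
eef_pos: [0.4968, 0.2458, 0.2013]
tcp_rot: [0.999, 0.044, -0.0, 0.0]
contact_force: [0.5, 0.1, -0.5]
opening: 0.997
finger_force: 0.0
```

```bash
python3 - <<'E'
from h import *
W=cams.read_camera('wrist');H=cv2.cvtColor(W['color'],cv2.COLOR_BGR2HSV);s=get_state();print(s['time'],s['eef_pos'])
m=cv2.inRange(H,(30,100,20),(80,255,160))
c=max(cv2.findContours(m,0,2)[0],key=cv2.contourArea)
(x,y),r=cv2.minEnclosingCircle(c);print(x,y,r,cv2.boundingRect(c),ray(W,x,y,.110),ray(W,x,y,.1))
print(proj(W,(.4965,.2515,.11)))
E
```

```text
39.075 [0.49684707 0.24569998 0.20126788]
271.47515869140625 216.03404235839844 30.81891632080078 (244, 190, 57, 57) [0.498  0.2504 0.11  ] [0.4942 0.2503 0.1   ]
[269.8 217.9]
```

Jar where left. Descend and grip.

Emit:
jog_arm(deltas="0 0.28 -0.5 0 0 0;0 0 -1 0 0 0;0 0 -1 0 0 0;0 0 -1 0 0 0;0 0 -1 0 0 0;0 0 -0.6 0 0 0;0 0 -0.3 0 0 0;0 0 0 0 0 0;0 0 0 0 0 0")

```text
time: 40.2
eef_pos: [0.4974, 0.2519, 0.0942]
tcp_rot: [0.999, 0.044, 0.001, -0.0]
contact_force: [0.8, -0.2, -0.1]
opening: 0.997
finger_force: 0.0
```

Emit:
jog_arm(deltas="0 0 0 0 0 0;0 0 0 0 0 0;0 0 0 0 0 0;0 0 0 0 0 0;0 0 0 0 0 0;0 0 0 0 0 0;0 0 0 0 0 0", gripper=0.2)

```text
time: 41.08
eef_pos: [0.4972, 0.2518, 0.0939]
tcp_rot: [0.999, 0.044, 0.001, -0.0]
contact_force: [0.3, -1.5, 5.7]
opening: 0.512
finger_force: 46.1
```

Emit:
jog_arm(deltas="0 0 0.4 0 0 0;0 0 0.8 0 0 0;0 0 1 0 0 0;0 0 1 0 0 0;0 0 1 0 0 0;0 -0.4 0.8 0 0 0;0.1 -0.7 0 0 0 0;0.15 -1 0 0 0 0;0.15 -1 0 0 0 0;0.15 -1 0 0 0 0;0.15 -1 0 0 0 0;0.15 -1 0 0 0 0;0.15 -1 0 0 0 0;0.1 -0.7 0 0 0 0;0 -0.3 0 0 0 0;0 0 -0.5 0 0 0;0 0 -1 0 0 0;0 0 -1 0 0 0;0 0 0 0 0 0;0 0 0 0 0 0")

```text
time: 43.58
eef_pos: [0.519, 0.0902, 0.1437]
tcp_rot: [0.999, 0.044, 0.0, -0.0]
contact_force: [0.7, -0.2, -1.2]
opening: 0.514
finger_force: 46.0
```

Emit:
jog_arm(deltas="0 0 -0.7 0 0 0;0 0 -0.7 0 0 0;0 0 -0.4 0 0 0;0 0 -0.2 0 0 0;0 0 -0.1 0 0 0;0 0 0 0 0 0")

```text
time: 44.32
eef_pos: [0.519, 0.0897, 0.1015]
tcp_rot: [0.999, 0.044, 0.0, 0.0]
contact_force: [-0.6, 0.5, -1.1]
opening: 0.519
finger_force: 46.0
```

Emit:
jog_arm(deltas="0 0 -0.05 0 0 0;0 0 -0.05 0 0 0;0 0 0 0 0 0")

```text
time: 44.7
eef_pos: [0.5192, 0.0898, 0.0999]
tcp_rot: [0.999, 0.044, 0.0, 0.0]
contact_force: [-0.8, -0.6, 2.3]
opening: 0.514
finger_force: 46.2
```

Emit:
jog_arm(deltas="0 0 0 0 0 0;0 0 0 0 0 0;0 0 0 0 0 0;0 0 0.4 0 0 0;0 0 1 0 0 0;0 0 1 0 0 0;0 0 1 0 0 0;0 0 1 0 0 0;0 0.4 1 0 0 0;-0.1 1 1 0 0 0;-0.1 1 0.6 0 0 0;-0.1 1 0 0 0 0;-0.1 1 0 0 0 0;-0.1 1 0 0 0 0;-0.1 1 0 0 0 0;-0.1 1 0 0 0 0;-0.1 1 0 0 0 0;-0.1 1 0 0 0 0;-0.1 1 0 0 0 0;-0.1 1 0 0 0 0", gripper=1)

```text
time: 47.2
eef_pos: [0.4966, 0.3191, 0.2393]
tcp_rot: [0.999, 0.044, -0.0, 0.0]
contact_force: [-0.2, -0.7, 0.4]
opening: 0.997
finger_force: 0.0
```

Emit:
jog_arm(deltas="-0.1 1 0 0 0 0;-0.1 0.6 0 0 0 0;-0.1 0.35 0 0 0 0;0 0 0 0 0 0;0 0 0 0 0 0")

```text
time: 47.82
eef_pos: [0.4909, 0.3564, 0.2393]
tcp_rot: [0.999, 0.044, 0.0, 0.0]
contact_force: [-0.7, 0.0, 0.6]
opening: 1.0
finger_force: 0.0
```

```bash
python3 - <<'E'
from h import *
W=shot('wrist');s=get_state();print(s['time'],s['eef_pos']);S=shot('scene')
m=cv2.inRange(cv2.cvtColor(W['color'],cv2.COLOR_BGR2HSV),(0,0,150),(180,80,255));print(proj(W,(.4914,.3566,.171)))
n,_,st,ce=cv2.connectedComponentsWithStats(m)
for i in range(1,n):
    if 80<st[i,4]<800 and 200<ce[i][0]<350: print(st[i],ce[i].round(1),ray(W,*ce[i],.171))
a=cv2.resize(S['color'][60:260,225:385],None,fx=2,fy=2,interpolation=2)
cv2.imwrite('pics/t6.png',np.hstack([a,W['color'][:400,120:560]]))
E
```

```text
47.875 [0.49089537 0.3562867  0.23934846]
[277.4 230. ]
[269 222  17  17 232] [277.  229.8] [0.4915 0.3568 0.171 ]
```

View pics/t6.png

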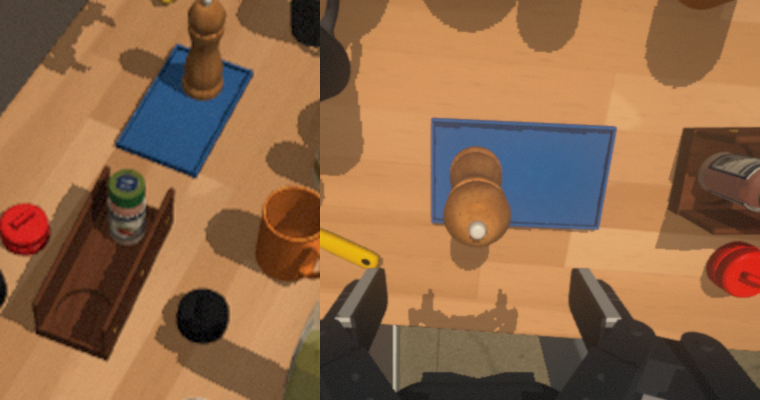

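Jar is upright in its pocket; mill nut at px (277,230), directly under the tool. Descend and grip.

Emit:
jog_arm(deltas="0 0 -0.6 0 0 0;0 0 -1 0 0 0;0 0 -1 0 0 0;0 0 -1 0 0 0;0 0 -0.8 0 0 0;0 0 -0.4 0 0 0;0 0 -0.2 0 0 0;0 0 0 0 0 0;0 0 0 0 0 0")

```text
time: 49.05
eef_pos: [0.4912, 0.357, 0.1402]
tcp_rot: [0.999, 0.044, 0.001, -0.0]
contact_force: [-1.7, -0.7, 0.5]
opening: 0.998
finger_force: 0.0
```

Emit:
jog_arm(deltas="0 0 0 0 0 0;0 0 0 0 0 0;0 0 0 0 0 0;0 0 0 0 0 0;0 0 0 0 0 0;0 0 0 0 0 0;0 0 0 0 0 0", gripper=0.2)

```text
time: 49.92
eef_pos: [0.4913, 0.3571, 0.1401]
tcp_rot: [0.999, 0.044, 0.001, -0.0]
contact_force: [0.2, 0.9, 4.9]
opening: 0.547
finger_force: 46.5
```

Emit:
jog_arm(deltas="0 0 0.3 0 0 0;0 0 0.7 0 0 0;0 0 1 0 0 0;0 0 1 0 0 0;0 0 1 0 0 0;0 0 1 0 0 0;0 0 1 0 0 0;0 -0.4 0.8 0 0 0;0.1 -0.7 0.4 0 0 0;0.1 -1 0 0 0 0;0.1 -1 0 0 0 0;0.1 -1 0 0 0 0;0.1 -1 0 0 0 0;0.1 -1 0 0 0 0;0.1 -1 0 0 0 0;0.1 -1 0 0 0 0;0.1 -1 0 0 0 0;0.1 -1 0 0 0 0;0.1 -1 0 0 0 0;0.1 -1 0 0 0 0")

```text
time: 52.42
eef_pos: [0.5148, 0.1135, 0.2834]
tcp_rot: [0.999, 0.044, 0.0, 0.0]
contact_force: [0.9, 1.0, -3.1]
opening: 0.543
finger_force: 46.3
```

Emit:
jog_arm(deltas="0.1 -1 0 0 0 0;0.1 -1 0 0 0 0;0.1 -1 0 0 0 0;0.1 -1 0 0 0 0;0.1 -1 0 0 0 0;0.1 -1 0 0 0 0;0.1 -1 0 0 0 0;0.06 -0.8 0 0 0 0;0 -0.4 0 0 0 0;0 0 0 0 0 0;0 0 0 0 0 0")

```text
time: 53.8
eef_pos: [0.5299, -0.0488, 0.2833]
tcp_rot: [0.999, 0.044, -0.0, -0.0]
contact_force: [-0.2, -0.4, -1.7]
opening: 0.546
finger_force: 46.4
```

Emit:
jog_arm(deltas="0.02 -0.05 -0.6 0 0 0;0 0 -1 0 0 0;0 0 -1 0 0 0;0 0 -1 0 0 0;0 0 -1 0 0 0;0 0 -1 0 0 0;0 0 -0.6 0 0 0;0 0 -0.3 0 0 0;0 0 -0.1 0 0 0;0 0 0 0 0 0;0 0 0 0 0 0")

```text
time: 55.18
eef_pos: [0.5308, -0.0504, 0.1521]
tcp_rot: [0.999, 0.044, 0.001, 0.0]
contact_force: [-0.7, 0.2, -1.4]
opening: 0.547
finger_force: 46.4
```

Emit:
jog_arm(deltas="0 0 -0.12 0 0 0;0 0 -0.12 0 0 0;0 0 -0.08 0 0 0;0 0 0 0 0 0")

```text
time: 55.68
eef_pos: [0.531, -0.0504, 0.1461]
tcp_rot: [0.999, 0.044, 0.001, 0.0]
contact_force: [-0.9, -0.3, 4.7]
opening: 0.545
finger_force: 47.0
```

Emit:
jog_arm(deltas="0 0 0 0 0 0;0 0 0 0 0 0;0 0 0 0 0 0;0 0 0 0 0 0;0 0 0.5 0 0 0;0 0 1 0 0 0;0 0 1 0 0 0;0 0 1 0 0 0;0 0 1 0 0 0;0 0 1 0 0 0;0 0 1 0 0 0;0 0 1 0 0 0;0 0 0 0 0 0;0 0 0 0 0 0", gripper=1)

```text
time: 57.42
eef_pos: [0.5301, -0.0502, 0.2943]
tcp_rot: [0.999, 0.044, -0.001, -0.0]
contact_force: [0.9, 0.2, -0.0]
opening: 1.005
finger_force: 0.0
```

```bash
python3 - <<'E'
from h import *
W=shot('wrist');s=get_state();print(s['time'],s['eef_pos'],s['contact_force']);S=shot('scene')
a=cv2.resize(S['color'][130:340,175:385],(400,400),interpolation=2)
b=cv2.resize(W['color'],(400,300));cv2.imwrite('pics/t7.png',np.hstack([a,np.vstack([b,np.zeros((100,400,3),np.uint8)])]))
E
```

```text
57.475 [ 0.5298961  -0.0501211   0.29377191] [-0.12024672 -0.31703515  0.04588125]
```

View pics/t7.png

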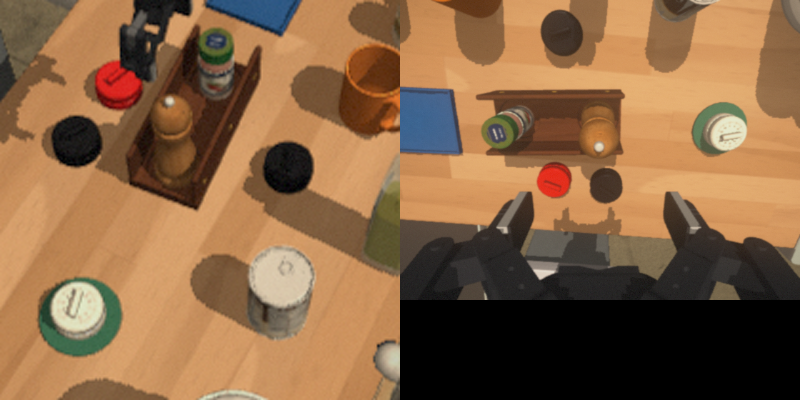

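Mill and jar stand upright in their original pockets, the timer is on the mat, mug and tin are unmoved, and the gripper is clear.

```bash
python3 -c "
from plant import ctrl; print(ctrl.sign_off())"
```

```text
the job is handed in; nothing more can be done
None
```

The job is done and handed in at about 57 s of the 128 s allowed: the timer stands upright on the green mat, within about 5 mm of its middle, the mill and jar are back upright in their own pockets, and the mug and tin were left alone.

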